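# Open the squeeze-and-turn safety cap of the cleaning-tablet tub

## Robot

A 6-joint arm with a two-finger parallel gripper is mounted at the origin on a cart in front of the work surface, level with it; the furniture and walls round the work are solid. World frame = base frame: x ahead of the robot, y to its left, z up, the work surface at z = 0. Lengths are in mm, angles in degrees, forces in N, time in s.
With the tool pointing down it reaches from about 300 to 850 mm from the base axis. Payload 4.2 kg.
Tool frame: the origin (TCP) lies midway between the tips of the shut fingers; the grasp point (between the pads) lies 19 mm behind it; z points along the fingers, y is the line along which they close (so a half turn about z gives the same grasp; the last joint's range is limited). The gripper opens to 91 mm and grips with 3 to 60 N. Pads are 32 mm wide; open, the fingers measure 118 mm over their backs; the gripper's body (76 mm by 178 mm) begins 60 mm behind the grasp point.
Start: joints at [-76.948, 18.312, 89.639, -0, 72.044, -1.146], TCP at [141.034, -557.452, 213.976] pointing down, gripper open.
Joint ranges: [-177.97, 177.97], [-48.28, 115.42], [12.27, 149.76], [-77.06, 257.06], [2.81, 150.46], [-146.56, 146.56]. Speed limits (degrees/s): [147.25, 147.25, 180, 180, 180, 180].

## Interface

Orientations are given as [roll, pitch, yaw] about the fixed x, y, z axes, in that order (R = Rz(yaw) Ry(pitch) Rx(roll)).
In Python, from workcell import env gives the robot as it stands.
- The arm moves only by the shell command python3 -m jog 'ROWS' [FORCE]. ROWS is a JSON object of lists of equal length, an entry for each row: "jaw": the finger opening in mm, from 0 to 91.2; "slide": the shift along the tool's x, y, z in units of 30 mm (1.0 is 30 mm), a list of three; "spin": the turn about the tool's z in units of 8 degrees (1.0 is 8 degrees). In form: {"jaw": [jaw, ...], "slide": [[dx, dy, dz], ...], "spin": [spin, ...]}. A call has 1 to 10 rows; each row shifts and turns the commanded pose from where the row before left it, along the tool's axes as they then stand; what a row does not reach is not made up. A row lasts 1/10 s, in which the tool goes at most 50 mm and 8.59 degrees, less where a joint would pass 70% of its speed; a pose out of reach is approached as far as the arm can. A call is refused whole if a number of a shift passes 1 or a number of a turn 1, either way. A call with a gripper value outside its range is refused whole. The fingers move at their own pace and stop on an object; FORCE is the grip in N (left out, the last holds). Time passes only in rows, so rows that do not move let the fingers close. It gives the time, the measured TCP pose, the force, the opening and the grip force at its end, in the units of the state.
- env.state(): the state, without advancing time (a new reading comes with each control period).
- env.grab_frame(name): name is "scene" or "top"; returns the picture (384x512x3 uint8, red, green, blue); there is no depth.
- env.camera_model(name): a dict with "fx", "fy", "cx", "cy" (pixels), "camera_from_world" (4x4, takes a point from world to camera coordinates). Camera axes: x right, y up, looking along -z (the intrinsics and any distortion apply to the point x, -y, -z); pixel columns grow to the right and rows downward; lengths in mm; the calibration is good to about 2 mm. A picture is of the moment at which its call begins. camera_model takes no time and is no camera call.
- env.job_done(): hands the job in; it is judged then, once.
The state is a dict: "time_s": time; "qpos": joint angles; "qvel": joint speeds; "effort": joint torques, N m; "ee_pos": TCP position; "ee_rot": TCP orientation; "force": force on the tool from outside, world axes, zero at the start; "torque": the same for the moment, N m; "gripper_width": finger opening in mm; "gripper_force": force on a finger pad.
Only numpy, scipy, OpenCV 4.12 (cv2) and the standard library are available. Lean on these libraries where they do the work, as an engineer would, in place of code of your own. Each camera call takes 0.05 s, during which the arm holds its last target. There are 200 camera calls.

## Task

The coffee machine is due for cleaning: open the tub of cleaning tablets. Squeeze the two orange side tabs of its safety cap inward and, keeping them squeezed, turn the cap anticlockwise (seen from above) until it comes free, lift it off, and set it down right way up on the round cork mat, wholly on the mat. Leave the other things on the bench where they are.

Things in the scene. Friction and masses are not known exactly. Their poses are not given: they have to be found in the camera images.
- tub: blue plastic tub with a pale label, 94 mm in diameter, on a 120 mm round aluminium foot plate screwed to the bench (cannot move). Origin: centre of the underside, on the bench; z up. The closed cap's skirt rests on a bead 66 mm in diameter at z = 100 mm; the neck, 40 mm in diameter, ends at z = 130 mm. An orange mark 55 degrees anticlockwise of the white one (+x) shows where the cap comes free.
- cap: white safety cap, 61 mm along its x, 41 mm high, 74 g (+-30 %), with flats facing its +y and -y that carry the orange tabs; 70 mm wide over the relaxed tabs. Origin: centre of the skirt's lower edge; z up through its top. Closed, it sits on the tub's bead, origin 100 mm above the tub's, axes parallel to the tub's; it can rise only 1.5 mm, and the tabs' tongues in the neck's slots stop it turning.
- cap_grip (a point): point on the cap's axis, 25 mm above its origin: height at which to grip the tabs. With both tabs in by more than about 4 mm the cap turns anticlockwise (seen from above; clockwise a stop blocks it). From 42 to 130 degrees of turn it lifts straight off (55 is a good choice); raise it 35 mm to clear the neck. Right way up means as it sits on the tub.
- tab0 (a joint): travel of the orange tab on the cap's +y side: 0 out, 0.007 m fully in; sprung out (3 N to start, 9 N fully in). A flat pad, 34 mm along the cap's x, z = 10 to 35 mm above the cap's origin, outer face 35 mm from the cap's axis when out, 28 mm when in. Two fingers coming from above and closing along the cap's y with about 30 N squeeze both tabs.
- tab1 (a joint): the same for the tab on the cap's -y side.
- mat: round cork mat, 150 mm in diameter, 6 mm thick, fixed to the bench, to the left or the right of the tub. Origin: centre of the underside.
- pad: purple spiral order pad, 75 x 109 x 14 mm, lying on the other side of the tub. Origin: centre of the underside. To be left alone.
- cup: small orange cup with a handle, 58 x 87 x 56 mm, behind the tub. Origin: centre of the underside. To be left alone.
- shaker: sugar shaker, 44 mm in diameter, 90 mm high, at the back to the left. Origin: centre of the underside. To be left alone.
- timer: round white kitchen timer with a red dial, 72 mm in diameter, 35 mm high, at the far left. Origin: centre of the underside. To be left alone.
Mind the look-alikes: they are no part of the job. What is shaped like the cap but blue or purple is not meant.

How it is judged:
By the outcome, as a careful person would: the job done as asked, in the order asked, and still so for the second after the job is handed in, with the robot touching nothing.
It also fails if it takes over 43 s, if anything falls off the work surface, if the arm or the gripper's body presses on something with over 40 N, if the wrist force passes 120 N, or if a joint passes its speed limit or range.

## Working session

There is one attempt and no reset: what is moved stays moved. The work goes in short steps, Python scripts to look and compute and a shell command to move; the robot and the scene stay as the last step left them, time stands still between calls to the robot, and variables do not carry over. Pictures are saved under pics/ and viewed, at most 10 in all, crops included, and the job is handed in when it is done.

```bash
mkdir -p pics; ls; python3 - <<'E'
from workcell import env
import cv2, numpy as np
for n in ["scene","top"]:
    im=env.grab_frame(n); cv2.imwrite(f"pics/{n}0.png",im[:,:,::-1])
    m=env.camera_model(n); print(n,{k:(np.round(v,3).tolist()) for k,v in m.items()})
s=env.state(); print(s["time_s"],s["ee_pos"],s["ee_rot"],s["gripper_width"])
E
```

```text
pics
scene {'fx': 395.378, 'fy': 395.378, 'cx': 259.701, 'cy': 189.547, 'camera_from_world': [[0.954, -0.299, -0.002, -494.06], [0.212, 0.673, 0.709, -131.203], [-0.211, -0.677, 0.705, -1548.027], [0.0, 0.0, 0.0, 1.0]]}
top {'fx': 379.541, 'fy': 379.541, 'cx': 256.979, 'cy': 192.068, 'camera_from_world': [[-0.026, -0.999, -0.021, -68.178], [0.995, -0.028, 0.094, -509.894], [-0.094, -0.019, 0.995, -1281.383], [0.0, 0.0, 0.0, 1.0]]}
0.1 [ 140.94018076 -556.98447283  213.20132922] [-1.79908693e+02 -1.29276414e-03  1.41994668e+01] 91.38362403585269
```

View pics/scene0.png

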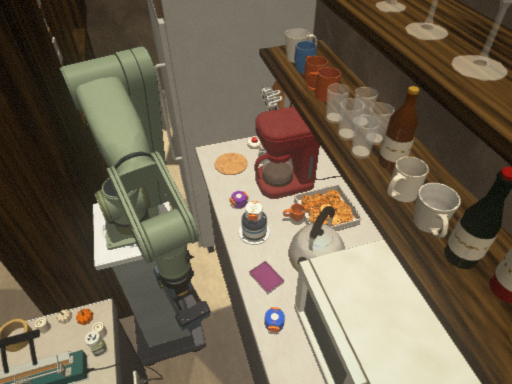

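View pics/top0.png

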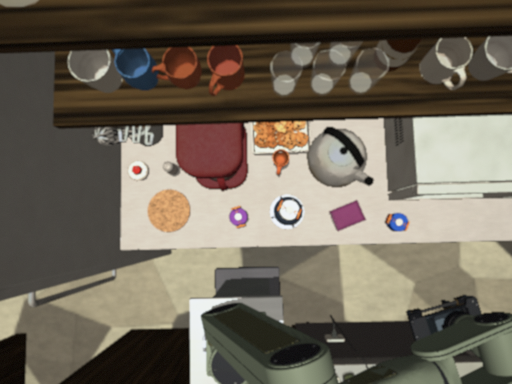

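Candidates, top and scene pixels: the white cap on the tub (287,210) and (254,212). The look-alikes are a purple one at (238,216) and (239,199), and a blue one at (398,221) and (275,320). The mat is at (169,210) and (231,163), the pad at (347,215). I choose the white one and check it in a close crop.

```bash
python3 - <<'E'
import cv2, numpy as np
a=cv2.imread("pics/top0.png")[185:235,262:312]; b=cv2.imread("pics/scene0.png")[195:245,229:279]
o=np.hstack([cv2.resize(x,(400,400),interpolation=cv2.INTER_CUBIC) for x in (a,b)]); cv2.imwrite("pics/crop1.png",o)
E
```

```text
(no output)
```

View pics/crop1.png

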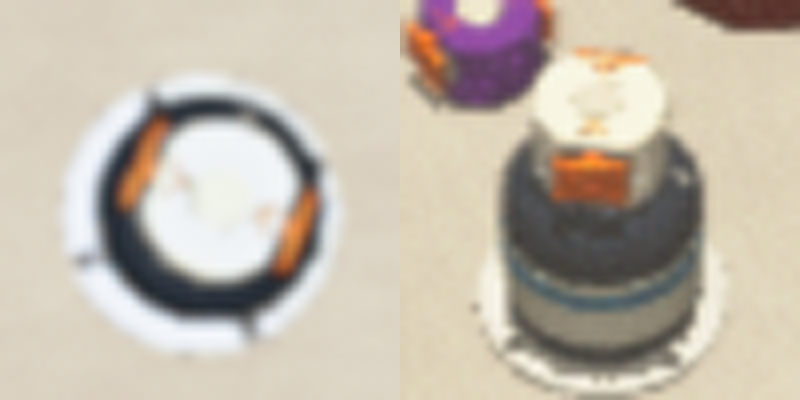

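The crop shows the white cap on the dark tub, with orange tabs at top pixels (280,205) and (299,214). In the scene view the near tab is at (253,217). Next I triangulate.

```bash
cat > h.py <<'E'
import cv2, numpy as np
from workcell import env
def ray(n,uv):
    m=env.camera_model(n); T=np.array(m["camera_from_world"]); R,t=T[:3,:3],T[:3,3]
    d=np.array([(uv[0]-m["cx"])/m["fx"],-(uv[1]-m["cy"])/m["fy"],-1.]); d=R.T@d
    return -R.T@t, d/np.linalg.norm(d)
def plane(n,uv,z):
    c,d=ray(n,uv); return c+d*(z-c[2])/d[2]
def tri(uv1,uv2):
    A=np.zeros((3,3));b=np.zeros(3)
    for n,uv in (("top",uv1),("scene",uv2)):
        c,d=ray(n,uv);P=np.eye(3)-np.outer(d,d);A+=P;b+=P@c
    p=np.linalg.solve(A,b); return p,[np.linalg.norm(np.cross(p-ray(n,uv)[0],ray(n,uv)[1])) for n,uv in (("top",uv1),("scene",uv2))]
def blobs(im,lo,hi,box,amin=6):
    x0,y0,x1,y1=box; h=cv2.cvtColor(im[y0:y1,x0:x1],cv2.COLOR_BGR2HSV)
    k=cv2.inRange(h,lo,hi); n,_,st,ce=cv2.connectedComponentsWithStats(k)
    return [(st[i,4],ce[i]+[x0,y0],st[i,:4]+[x0,y0,0,0]) for i in range(1,n) if st[i,4]>=amin]
E
python3 - <<'E'
from h import *
t=cv2.imread("pics/top0.png"); s=cv2.imread("pics/scene0.png")
print("orange top",blobs(t,(5,110,130),(20,255,255),(262,185,312,235)))
print("orange sc",blobs(s,(5,110,130),(20,255,255),(243,195,269,235),3))
print("white sc",blobs(s,(15,0,215),(40,60,255),(243,195,269,222)))
print("white top",blobs(t,(0,0,225),(179,40,255),(276,197,302,223)))
mt=blobs(t,(5,80,80),(20,255,255),(140,180,200,240),200); ms=blobs(s,(5,80,80),(20,255,255),(205,145,255,180),200)
print(mt,ms); print("mat",tri(mt[0][1],ms[0][1]))
E
```

```text
orange top [(np.int32(27), array([279.37037037, 205.        ]), array([277, 200,   6,  11])), (np.int32(22), array([298.68181818, 213.31818182]), array([297, 209,   5,  10]))]
orange sc [(np.int32(6), array([246.83333333, 196.66666667]), array([246, 195,   2,   5])), (np.int32(5), array([256. , 202.2]), array([254, 202,   5,   2])), (np.int32(57), array([252.29824561, 216.68421053]), array([248, 214,  10,   7]))]
white sc [(np.int32(354), array([257.51129944, 204.46045198]), array([243, 195,  26,  27]))]
white top [(np.int32(12), array([277.08333333, 198.58333333]), array([276, 197,   4,   5])), (np.int32(245), array([289.06530612, 209.49795918]), array([281, 201,  17,  18])), (np.int32(10), array([300. , 220.6]), array([298, 218,   4,   5])), (np.int32(6), array([276.66666667, 221.33333333]), array([276, 220,   3,   3]))]
[(np.int32(1396), array([168.46060172, 210.30515759]), array([148, 190,  42,  42]))] [(np.int32(584), array([230.72773973, 163.35958904]), array([214, 153,  34,  22]))]
mat (array([453.36609992, 230.4367142 ,  -1.09038285]), [np.float64(1.439517937433909), np.float64(1.4395179374337999)])
```

```bash
python3 - <<'E'
from h import *
np.set_printoptions(precision=1,suppress=True)
print("captop",tri((289.07,209.5),(253.3,206.8)))
for z in (120,125): 
  a=plane("top",(279.37,205),z);b=plane("top",(298.68,213.32),z);d=a-b
  print(z,a,b,(a+b)/2,np.linalg.norm(d),np.degrees(np.arctan2(d[1],d[0])))
print("white at 141",plane("top",(289.07,209.5),141),plane("scene",(253.3,206.8),141))
print("mat6",plane("top",(168.46,210.3),6),plane("scene",(230.73,163.36),6))
t=cv2.imread("pics/top0.png")
# foot plate circle via brightness
print("near tab scene z122",plane("scene",(252.3,216.7),122))
print(env.state()["qpos"])
E
```

```text
captop (array([ 438.2, -182.3,  139.8]), [np.float64(1.3690528387792698), np.float64(1.3690528387791356)])
120 [ 455.5 -153.7  120. ] [ 427.6 -213.8  120. ] [ 441.6 -183.7  120. ] 66.23450909804811 65.02551923383388
125 [ 455.2 -153.5  125. ] [ 427.4 -213.3  125. ] [ 441.3 -183.4  125. ] 65.95894696779574 65.02551923383382
white at 141 [ 439.5 -182.5  141. ] [ 436.5 -183.2  141. ]
mat6 [454.4 228.3   6. ] [450.3 222.7   6. ]
near tab scene z122 [ 424.1 -211.2  122. ]
[-76.9  18.3  89.7  -0.   72.   -1.1]
```

```bash
python3 -m jog '{"jaw":[91,91,91,91,91],"slide":[[0,0,0],[0,0,0],[0,0,0],[0,0,0],[0,0,0]],"spin":[1,1,1,1,0.9]}' 30; python3 -m jog '{"jaw":[91,91,91,91,91,91,91,91,91,91],"slide":[[0.19,-0.78,0],[0.19,-0.78,0],[0.19,-0.78,0],[0.19,-0.78,0],[0.19,-0.78,0],[0.19,-0.78,0],[0.19,-0.78,0],[0.19,-0.78,0],[0.19,-0.78,0],[0.19,-0.78,0]],"spin":[0,0,0,0,0,0,0,0,0,0]}'
```

```text
time_s: 0.6
ee_pos: [141.0, -557.1, 213.4]
ee_rot: [-180.0, 0.0, -25.3]
force: [-0.1, 0.5, -0.3]
gripper_width: 91.2
gripper_force: 0.0
time_s: 1.6
ee_pos: [291.9, -368.4, 213.6]
ee_rot: [-180.0, 0.0, -25.0]
force: [0.9, 0.3, 0.5]
gripper_width: 91.1
gripper_force: 0.0
```

```bash
python3 -m jog '{"jaw":[91,91,91,91,91,91,91,91,91,91],"slide":[[0.2,-0.86,0],[0.2,-0.86,0],[0.2,-0.86,0],[0.2,-0.86,0],[0.2,-0.86,0],[0.2,-0.86,0],[0.2,-0.86,0],[0.2,-0.86,0],[0.24,-0.8,0],[0,0,0]],"spin":[0,0,0,0,0,0,0,0,0,0]}' 30; python3 - <<'E'
from h import *
t=env.grab_frame("top")[:,:,::-1]; s=env.grab_frame("scene")[:,:,::-1]
cv2.imwrite("pics/pre.png",np.hstack([cv2.resize(t[150:270,225:345],(400,400)),cv2.resize(s[150:250,200:300],(400,400))]))
E
```

```text
time_s: 2.6
ee_pos: [440.2, -182.2, 213.6]
ee_rot: [-180.0, 0.0, -24.8]
force: [-1.1, -0.7, 0.6]
gripper_width: 91.0
gripper_force: 0.0
```

View pics/pre.png

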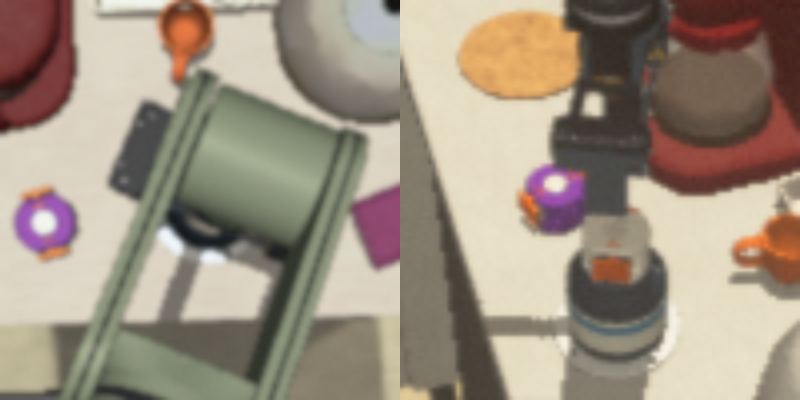

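The gripper hangs over the cap, and the finger at crop x≈607 lines up with the tab at x≈612 in the scene view. I descend to grip height.

```bash
python3 -m jog '{"jaw":[91,91,91,91,91,91],"slide":[[0,0,0.5],[0,0,0.5],[0,0,0.5],[0,0,0.5],[0,0,0.4],[0,0,0]],"spin":[0,0,0,0,0,0]}' && python3 -m jog '{"jaw":[91,91,91,91,91,91],"slide":[[0,0,0.3],[0,0,0.3],[0,0,0.3],[0,0,0.3],[0,0,0],[0,0,0]],"spin":[0,0,0,0,0,0]}'
```

```text
time_s: 3.3
ee_pos: [437.0, -184.3, 140.4]
ee_rot: [180.0, 0.2, -25.1]
force: [0.3, -0.6, -0.1]
gripper_width: 90.8
gripper_force: 0.0
time_s: 3.9
ee_pos: [439.0, -184.0, 105.8]
ee_rot: [180.0, 0.0, -25.0]
force: [-0.3, -0.0, 0.6]
gripper_width: 90.9
gripper_force: 0.0
```

```bash
python3 -m jog '{"jaw":[74,72,70,69,69],"slide":[[0,0,0],[0,0,0],[0,0,0],[0,0,0],[0,0,0]],"spin":[0,0,0,0,0]}' 30; python3 -m jog '{"jaw":[65,62,60,58,55,55],"slide":[[0,0,0],[0,0,0],[0,0,0],[0,0,0],[0,0,0],[0,0,0]],"spin":[0,0,0,0,0,0]}'
```

```text
time_s: 4.4
ee_pos: [439.2, -184.1, 106.2]
ee_rot: [180.0, -0.0, -25.0]
force: [-0.4, -0.7, 2.6]
gripper_width: 69.2
gripper_force: 3.2
time_s: 5.0
ee_pos: [439.2, -184.1, 106.5]
ee_rot: [180.0, -0.0, -25.0]
force: [-0.3, -0.3, 7.8]
gripper_width: 55.2
gripper_force: 28.9
```

Both tabs are fully in (opening 55 mm, little side load). I turn anticlockwise.

```bash
python3 -m jog '{"jaw":[50,50,50,50,50],"slide":[[0,0,0],[0,0,0],[0,0,0],[0,0,0],[0,0,0]],"spin":[-0.3,-0.5,-0.5,-0.5,0]}' 35 && python3 -m jog '{"jaw":[50,50,50,50,50,50,50,50,50,50],"slide":[[0,0,0],[0,0,0],[0,0,0],[0,0,0],[0,0,0],[0,0,0],[0,0,0],[0,0,0],[0,0,0],[0,0,0]],"spin":[-0.6,-0.6,-0.6,-0.6,-0.6,-0.6,-0.6,-0.6,-0.4,0]}'; python3 -c "
from workcell import env;s=env.state();print(s['torque'],s['qpos'])"
```

```text
time_s: 5.5
ee_pos: [439.7, -184.3, 106.5]
ee_rot: [180.0, -0.1, -10.5]
force: [0.1, -0.4, 6.0]
gripper_width: 55.0
gripper_force: 34.9
time_s: 6.5
ee_pos: [439.4, -183.8, 106.5]
ee_rot: [180.0, -0.1, 31.0]
force: [-0.4, 1.1, 6.8]
gripper_width: 55.6
gripper_force: 34.9
[0.36962927 0.09017523 0.01828919] [-2.41147858e+01  1.53054965e+01  1.11316811e+02  6.27474187e-02
  5.33304699e+01  3.48398296e+01]
```

```bash
python3 -m jog '{"jaw":[50,50,50,50,50,50,50,50],"slide":[[0,0,-0.1],[0,0,-0.2],[0,0,-0.2],[0,0,-0.3],[0,0,-0.3],[0,0,-0.3],[0,0,-0.3],[0,0,0]],"spin":[0,0,0,0,0,0,0,0]}'; python3 - <<'E'
from h import *
t=env.grab_frame("top")[:,:,::-1]; s=env.grab_frame("scene")[:,:,::-1]
cv2.imwrite("pics/lift.png",np.hstack([cv2.resize(t[140:260,160:280],(400,400)),cv2.resize(s[150:250,200:300],(400,400))]))
# machine/mat geometry
for z in (100,250): print(z,plane("top",(222,190),z),plane("top",(177,160),z),plane("top",(245,170),z))
E
```

```text
time_s: 7.3
ee_pos: [439.9, -184.4, 158.6]
ee_rot: [179.8, -0.1, 31.0]
force: [0.6, 0.8, -0.1]
gripper_width: 54.7
gripper_force: 34.9
100 [510.51138163  29.6950127  100.        ] [613.43665541 175.59829328 100.        ] [573.77895479 -46.44001421 100.        ]
250 [495.07423676  12.96389    250.        ] [585.36348141 140.95477612 250.        ] [550.57451557 -53.82411861 250.        ]
```

View pics/lift.png

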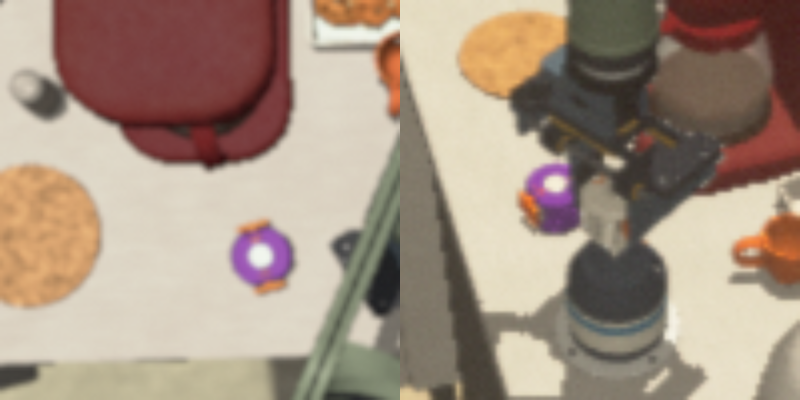

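The cap is off and held (crop 605,215), clear of the neck. I raise it more, square the tool to yaw 0, and cross on the near side of the coffee machine.

```bash
python3 -m jog '{"jaw":[50,50,50,50,50,50,50,50,50,50],"slide":[[0,0,-0.5],[0,0,-0.5],[0,0,0],[0,0,0],[0,0,0],[0,0,0],[-0.4,0,0],[-0.5,0,0],[-0.4,0,0],[0,0,0]],"spin":[0,0.6,0.8,0.8,0.8,0.88,0,0,0,0]}' && python3 -m jog '{"jaw":[50,50,50,50,50,50,50,50,50,50],"slide":[[0,-0.4,0],[0,-0.8,0],[0,-0.8,0],[0,-0.8,0],[0,-0.8,0],[0,-0.8,0],[0,-0.8,0],[0,-0.8,0],[0,-0.8,0],[0,-0.4,0]],"spin":[0,0,0,0,0,0,0,0,0,0]}'
```

```text
time_s: 8.4
ee_pos: [397.7, -183.6, 186.9]
ee_rot: [-180.0, 0.1, -0.0]
force: [-0.5, 0.2, -1.9]
gripper_width: 54.6
gripper_force: 34.9
time_s: 9.4
ee_pos: [400.1, 34.1, 187.1]
ee_rot: [-180.0, -0.0, 0.1]
force: [-0.4, -0.8, -1.1]
gripper_width: 55.2
gripper_force: 34.9
```

```bash
python3 -m jog '{"jaw":[50,50,50,50,50,50,50,50,50,50],"slide":[[0,-0.5,0],[0,-0.8,0],[0,-0.8,0],[0,-0.8,0],[0,-0.8,0],[0,-0.8,0],[0.4,-0.8,0],[0.5,-0.7,0],[0.4,-0.4,0],[0.3,0,0]],"spin":[0,0,0,0,0,0,0,0,0,0]}' && python3 -m jog '{"jaw":[50,50,50,50,50,50,50,50],"slide":[[0,0,0.6],[0,0,0.7],[0,0,0.7],[0,0,0.7],[0,0,0.6],[0,0,0.6],[0,0,0.1],[0,0,0]],"spin":[0,0,0,0,0,0,0,0]}'; python3 - <<'E'
from h import *
t=env.grab_frame("top")[:,:,::-1]; s=env.grab_frame("scene")[:,:,::-1]
cv2.imwrite("pics/place.png",np.hstack([cv2.resize(t[140:260,110:230],(400,400)),cv2.resize(s[110:210,180:280],(400,400))]))
E
```

```text
time_s: 10.4
ee_pos: [449.1, 225.5, 186.7]
ee_rot: [-180.0, -0.0, 0.1]
force: [0.2, 0.6, -0.9]
gripper_width: 54.7
gripper_force: 34.9
time_s: 11.2
ee_pos: [448.1, 223.4, 66.7]
ee_rot: [180.0, 0.1, -0.1]
force: [0.7, 0.4, -0.9]
gripper_width: 54.7
gripper_force: 34.9
```

View pics/place.png

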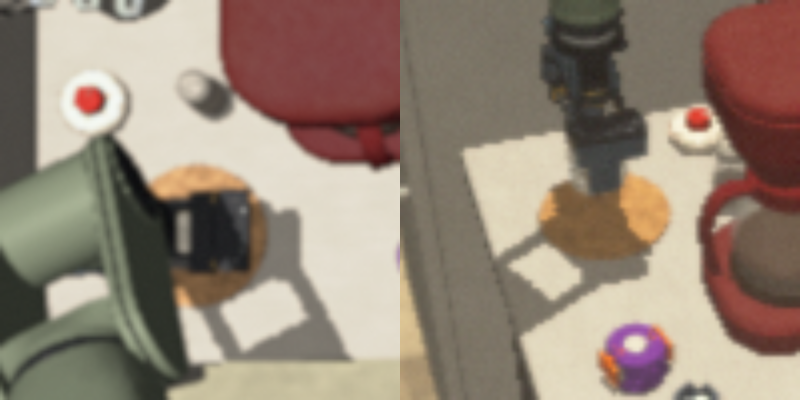

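The gripper with the cap is above the mat's centre (top crop 205,235; scene crop 600,210). I lower it until it touches.

```bash
python3 -m jog '{"jaw":[50,50,50,50,50,50],"slide":[[0,0,0.4],[0,0,0.5],[0,0,0.4],[0,0,0.27],[0,0,0],[0,0,0]],"spin":[0,0,0,0,0,0]}' && python3 -m jog '{"jaw":[50,50,50,50,50],"slide":[[0,0,0.04],[0,0,0.04],[0,0,0.03],[0,0,0],[0,0,0]],"spin":[0,0,0,0,0]}'
```

```text
time_s: 11.9
ee_pos: [448.5, 224.1, 19.8]
ee_rot: [180.0, -0.0, -0.0]
force: [0.1, -0.4, -0.7]
gripper_width: 54.8
gripper_force: 34.9
time_s: 12.4
ee_pos: [448.3, 224.0, 16.6]
ee_rot: [180.0, -0.0, -0.0]
force: [0.4, -0.4, -0.7]
gripper_width: 54.9
gripper_force: 34.9
```

```bash
python3 -m jog '{"jaw":[50,50,50,50,50],"slide":[[0,0,0.05],[0,0,0.04],[0,0,0.04],[0,0,0],[0,0,0]],"spin":[0,0,0,0,0]}'
```

```text
time_s: 12.9
ee_pos: [448.2, 224.0, 12.6]
ee_rot: [180.0, 0.0, -0.0]
force: [0.1, -0.6, 1.2]
gripper_width: 55.5
gripper_force: 34.9
```

Contact felt at the expected height. I release slowly.

```bash
python3 -m jog '{"jaw":[57,60,63,66,69,72,76,82,91,91],"slide":[[0,0,0.01],[0,0,0],[0,0,0],[0,0,0],[0,0,0],[0,0,0],[0,0,0],[0,0,0],[0,0,0],[0,0,0]],"spin":[0,0,0,0,0,0,0,0,0,0]}' && python3 -m jog '{"jaw":[91,91,91,91,91,91,91,91,91,91],"slide":[[0,0,-0.2],[0,0,-0.4],[0,0,-0.6],[0,0,-0.8],[0,0,-0.8],[0,0,-0.8],[0,0,-0.8],[0,0,-0.8],[0,0,-0.8],[0,0,0]],"spin":[0,0,0,0,0,0,0,0,0,0]}' && python3 -m jog '{"jaw":[91,91,91,91,91,91,91,91],"slide":[[-0.7,0,0],[-0.7,0.3,0],[-0.7,0.7,0],[0,0.8,0],[0,0.8,0],[0,0.8,0],[0,0.8,0],[0,0,0]],"spin":[0,0,0,0,0,0,0,0]}'; python3 - <<'E'
from h import *
t=env.grab_frame("top")[:,:,::-1]; s=env.grab_frame("scene")[:,:,::-1]
cv2.imwrite("pics/end.png",np.hstack([cv2.resize(t[140:260,110:310],(400,240)),cv2.resize(s[120:250,190:320],(400,240))]))
E
```

```text
time_s: 13.9
ee_pos: [448.3, 224.0, 12.3]
ee_rot: [180.0, -0.0, -0.0]
force: [-0.2, 0.7, 0.4]
gripper_width: 90.5
gripper_force: 0.0
time_s: 14.9
ee_pos: [450.3, 224.9, 196.6]
ee_rot: [-179.8, -0.5, -0.0]
force: [-0.1, 0.3, -0.1]
gripper_width: 91.2
gripper_force: 0.0
time_s: 15.7
ee_pos: [384.3, 96.2, 191.9]
ee_rot: [179.9, 0.1, -0.2]
force: [0.2, -0.4, 0.1]
gripper_width: 90.9
gripper_force: 0.0
```

View pics/end.png

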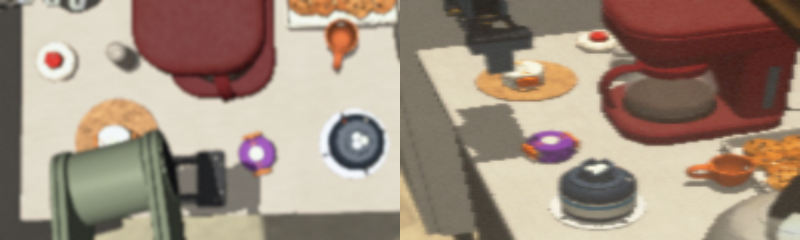

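The picture shows the cap upright and well inside the mat (top crop 115,138; scene crop 525,75). The tub is open (360,140) and the other things are where they were.

```bash
python3 -c "
from workcell import env;print(env.job_done())"
```

```text
the job is handed in; nothing more can be done
None
```

The tub is open and its cap sits right way up, well inside the edge of the cork mat; the other things were not moved, and I handed the job in at about 16 s of the 43 s allowed.

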